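# Find and press the hidden drawer release

### The arm

A 7-joint arm with a two-finger parallel gripper is mounted at the origin on the work surface. World frame = base frame: x ahead of the robot, y to its left, z up, the work surface at z = 0. Lengths are in m, angles in rad, forces in N, time in s.
With the tool pointing down it reaches from about 0.4 to 0.875 m from the base axis. Payload 19.3 kg.
Tool frame: the origin (TCP) lies at the very end of the fingers, on their centre line; the grasp point (between the pads) lies 19 mm behind it; z points along the fingers, y is the direction in which the jaws open and shut (so a half turn about z gives the same grasp; the last joint's range is limited). The gripper opens to 85 mm and grips with 20 to 120 N. Pads are 22 mm wide; open, the fingers measure 114 mm over their backs; the gripper's body (76 mm by 85 mm) begins 54 mm behind the grasp point. The pads swing forward as they close: fully open they stand 13 mm farther back than shut.
Start: joints at [-1.224, 0.521, -0.036, 1.599, 0.021, 1.021, -0.113], TCP at [0.253, 0.571, 0.194] pointing down, gripper open.
Joint ranges: [-2.91, 2.91], [-0.3, 2.13], [-1.5, 1.42], [0.17, 2.43], [-1.26, 4.41], [0.16, 1.93], [-2.52, 2.52]. Speed limits (rad/s): [1.89, 1.89, 2.39, 2.39, 3.01, 3.01, 3.01].

### API

Orientations are given as [roll, pitch, yaw] about the fixed x, y, z axes, in that order (R = Rz(yaw) Ry(pitch) Rx(roll)).
In Python, from workcell import bot, viewer gives the robot as it stands.
- The arm moves only by the shell command python3 -m creep 'ROWS' [FORCE]. ROWS is JSON, a list of rows, each an object of numbers: "rx", "ry", "rz": the turn, a rotation vector about the tool's x, y, z in degrees; "tx", "ty", "tz": the shift along the tool's x, y, z in mm; "hand": the closure, from -1 (fully open) to 1 (shut), so that 0 is half open. In form: [{"rx": .., "ry": .., "rz": .., "tx": .., "ty": .., "tz": .., "hand": ..}, ...]. A call has 1 to 8 rows; each row is the pose to reach, as a shift and turn from the pose commanded when the call began, along the tool's axes at that moment; what a row does not reach only later rows make up. A row lasts 1/10 s, in which the tool goes at most 50 mm and 8.59 degrees, less where a joint would pass 70% of its speed; a pose out of reach is approached as far as the arm can. A call with a gripper value outside its range is refused whole. The fingers move at their own pace and stop on an object; FORCE is the grip in N (left out, the last holds). Time passes only in rows, so rows that repeat a pose let the fingers close. It gives the time, the measured TCP pose, the force and the opening at its end, in the units of the state.
- bot.observe(): the state, without advancing time (a new reading comes with each control period).
- viewer.grab_frame(name): name is "scene" or "top"; returns a dict with "pixels" (420x560x3 uint8, blue, green, red), "vertical_fov" (degrees; the focal length in pixels is half the picture's height over the tangent of half this angle, whatever the lens; pixels are square), "cx", "cy" (the principal point, pixels), "distortion" ([k1, k2, p1, p2, k3] as OpenCV has them; the pictures are not rectified), "rvec" (rotation vector, rad) and "tvec" (3), from world to camera coordinates, as OpenCV has them. Camera axes: x right, y down, z forward; pixel columns grow to the right and rows downward; lengths in m; the calibration is good to about 2 mm. A picture is of the moment at which its call begins. There is no depth.
- bot.job_done(): hands the job in, once; it reports no verdict.
Trained networks look in a picture, given as the dict that the camera call returned (one of the last four; its "shot" number tells which), for a name from the list of things; names that differ only in an ending like _2 or _b are one class to them, and where a whole thing is asked for, a point or a joint stands for the part that bears it (a point fixed in the world has none). Each returns a list of dicts, best first, with "score" (0 to 1); they miss things now and then, are a little off and sometimes report something else, mostly with a low value. They report only what shows in the picture. A call takes as long as a camera call.
- viewer.outline_of(target, picture): "mask" (420x560 bool, what is visible of it) and "bbox" ([left, top, right, bottom] in pixels, round what is visible of it).
The state is a dict: "clock": time; "qpos": joint angles; "qd": joint speeds; "joint_efforts": joint torques, N m; "position": TCP position; "tool_rot": TCP orientation; "force": force on the tool from outside, world axes, zero at the start; "moment": the same for the moment, N m; "grip_width": finger opening in m.
Only numpy, scipy, OpenCV 4.12 (cv2) and the standard library are available. Lean on these libraries where they do the work, as an engineer would, in place of code of your own. Each camera call takes 0.05 s, during which the arm holds its last target.

### The job

One of the six look-alike square covers set flush in the top of the blue drawer unit is really the push-button of the drawer's concealed catch. Feel across the covers with your fingertips, without leaning hard on them, find the one that gives, and press it in until the drawer springs open; then let it come back up and take the hand clear. Pick nothing up, leave the things lying around where they are, and leave the drawer open.

Things in the scene. Friction and masses are not known exactly. Their poses are not given: they have to be found in the camera images.
- unit: Blue painted steel drawer unit fixed to the bench, 230 (x) x 240 (y) x 110 mm high. Origin at the centre of its underside, z up; its front with the drawer faces its own -x, roughly towards the robot. Its flat top holds six flush covers (see panel); behind x = +31 mm the top is a plain ledge with a loose knob standing on it.
- panel (a point): Middle of the six covers, at the level of their tops; axes as the unit's. Identical grey plastic squares, 58 x 58 mm, flush with the top (110 mm over the bench), a 2 mm groove around each: two rows (centres at x = -35 and +35 mm from this point) of three (y = -70, 0, +70 mm). Five are rigid; one, not always in the same place, is the sprung button. It looks like the others.
- drawer (a joint): Drawer, plain front 222 x 88 mm, no handle. Value in m: 0 shut and caught, grows along the unit's -x. The button yields from about 1.5 N, sinks level, is fully in at 6 mm with about 4 N and comes back up when let go; at 4 to 5 mm it frees the drawer, which a spring then drives out to 0.07 (its end) in about a second, where it stays.
- knob: Loose black plastic knob, 36 mm across, 24 mm high, standing on the ledge at the back of the unit's top, about 75 mm behind the unit's centre. Origin at the centre of its underside. Leave it alone.
- pulley: Loose white plastic pulley lying flat on the bench to the left (+y) of the unit, 80 mm across, 24 mm high. Origin at the centre of its underside. Leave it alone.
- tin: Loose lidded aluminium tin of lugs, 71 mm across, 56 mm high, on the bench to the right (-y) of the unit. Origin at the centre of its underside. Leave it alone.
- crimper: Loose yellow-handled crimping tool lying on the bench to the front right of the unit, about 220 x 76 x 16 mm. Origin near its middle, on the bench. Leave it alone.
- pad: Loose hard silicone grip pad lying on the bench to the front left of the unit, 100 x 75 x 8 mm. Origin at the centre of its underside. Leave it alone.
- screwdriver: Loose screwdriver lying on the bench behind the unit, under 30 mm high. Leave it alone.
- mug: Loose white mug on the bench to the left of and behind the unit, 76 mm across, 85 mm high. Origin at the centre of its underside. Leave it alone.

How it is judged:
At the end, for the whole second after the job is handed in: The drawer has sprung out at least 55 mm and is at rest, and each loose thing is within 20 mm of where it stood (value of joint drawer above 0.055 m and velocity of joint drawer below 0.02 m/s and distance of each of knob, pulley, tin, crimper, pad, screwdriver, mug from where it was at the start of the episode below 0.02 m); the robot touches nothing.
It fails at once if the fingers lean on something with more than 40 N (contact force between the fingers and anything else above 40 N).
It fails at once if a loose thing is picked up or pushed more than 20 mm from its place (distance of any of knob, pulley, tin, crimper, pad, screwdriver, mug from where it was at the start of the episode above 0.02 m).
It also fails if it takes over 58 s, if anything falls off the work surface, if the arm or the gripper's body presses on something with over 40 N, if the wrist force passes 120 N, or if a joint passes its speed limit or range.

## Working session

There is one attempt and no reset: what is moved stays moved. The work goes in short steps, Python scripts to look and compute and a shell command to move; the robot and the scene stay as the last step left them, time stands still between calls to the robot, and variables do not carry over. Pictures are saved under pics/ and viewed, and the job is handed in when it is done.

```bash
ls; mkdir -p pics; python3 - <<'E'
from workcell import bot, viewer
import cv2
s=bot.observe()
print({k:s[k] for k in ('clock','position','tool_rot','force','grip_width')})
for n in ("scene","top"):
    f=viewer.grab_frame(n); cv2.imwrite(f"pics/{n}0.png",f["pixels"])
    print({k:v for k,v in f.items() if k!="pixels"})
    for t in ("unit","knob","tin","mug","pulley"):
        o=viewer.outline_of(t,f); print(n,t,[(round(float(d["score"]),2),[int(x) for x in d["bbox"]]) for d in o[:2]])
E
```

```text
pics
{'clock': 0.0, 'position': array([0.25292615, 0.57115328, 0.19385909]), 'tool_rot': array([-3.14053065e+00,  8.10374962e-05,  2.72477807e+00]), 'force': array([-0.44310652,  0.58030299,  0.59963882]), 'grip_width': 0.08524959374716648}
{'vertical_fov': 56.01993841859797, 'cx': 278.63843829873906, 'cy': 202.9147755808792, 'distortion': array([-0.05728939,  0.        ,  0.        ,  0.        ,  0.        ]), 'rvec': array([ 2.21151071,  0.66960385, -0.31371718]), 'tvec': array([-0.52897573, -0.1433035 ,  1.10034505]), 'shot': 1}
scene unit [(0.86, [166, 162, 327, 306])]
scene knob [(0.59, [269, 218, 294, 233])]
scene tin [(0.78, [214, 300, 260, 350]), (0.38, [305, 156, 342, 202])]
scene mug [(0.58, [79, 294, 210, 333]), (0.56, [304, 155, 341, 202])]
scene pulley []
{'vertical_fov': 47.00189798499609, 'cx': 280.85567522888834, 'cy': 208.10021631893423, 'distortion': array([-0.13533417,  0.        ,  0.        ,  0.        ,  0.        ]), 'rvec': array([ 2.09779311, -2.1569632 ,  0.17816638]), 'tvec': array([0.04865651, 0.61643608, 1.08304023]), 'shot': 2}
top unit [(0.74, [308, 167, 325, 182]), (0.72, [245, 149, 378, 276])]
top knob [(0.75, [312, 168, 326, 182])]
top tin [(0.66, [365, 158, 399, 186])]
top mug [(0.87, [183, 187, 228, 225])]
top pulley [(0.86, [223, 226, 253, 262]), (0.3, [180, 186, 226, 223])]
```

View pics/scene0.png

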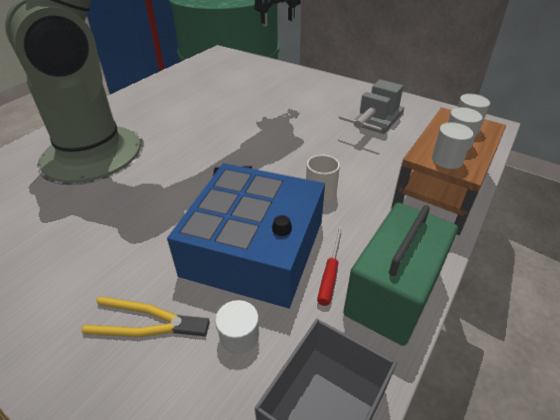

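```bash
python3 -c "
import cv2
a=cv2.imread('pics/top0.png'); cv2.imwrite('pics/top0z.png',cv2.resize(a[130:330,160:426],None,fx=3,fy=3,interpolation=cv2.INTER_CUBIC))"
```

```text
(no output)
```

View pics/top0z.png

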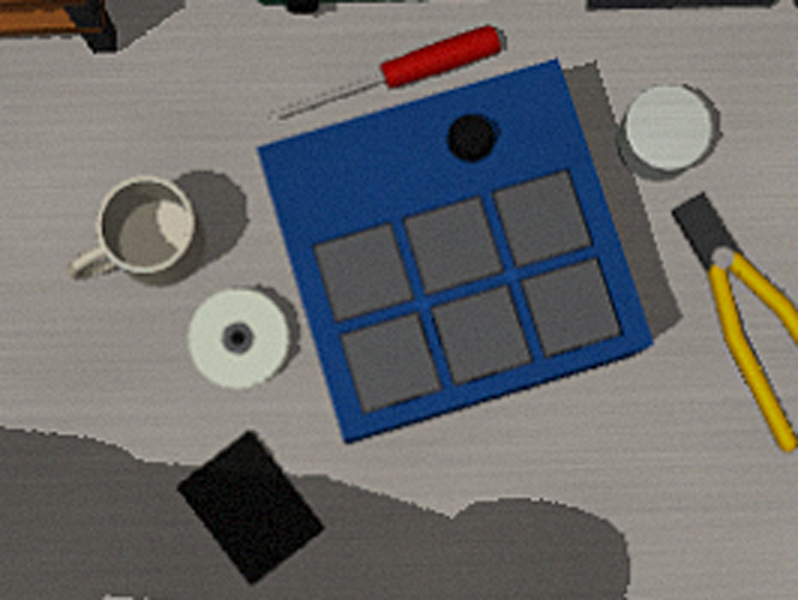

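View pics/top0.png

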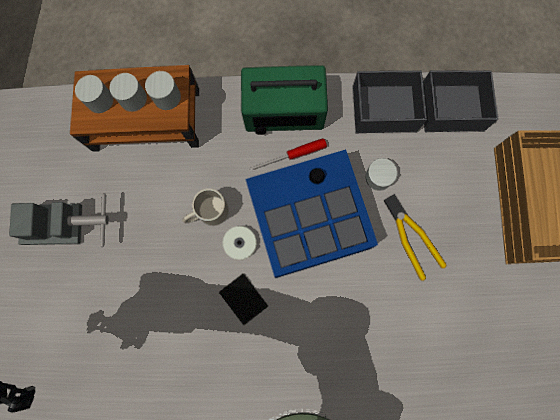

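The scene picture shows the unit at about (250,230), and the top view shows its six covers between (265,185) and (367,267). The knob is at (317,176) in the top view. Next I fit the unit's pose from the cover centroids in both views.

```bash
cat > h.py <<'E'
import numpy as np, cv2
def K(f):
    F=f["pixels"].shape[0]/2/np.tan(np.radians(f["vertical_fov"])/2)
    return np.array([[F,0,f["cx"]],[0,F,f["cy"]],[0,0,1]])
def proj(f,P):
    return cv2.projectPoints(np.asarray(P,float).reshape(-1,3),np.array(f["rvec"]),np.array(f["tvec"]),K(f),np.array(f["distortion"]))[0].reshape(-1,2)
def covers(f):
    im=f["pixels"].astype(int)
    b=((im[...,0]-im[...,2])>40)&((im[...,0]-im[...,1])>25)
    n,lab,st,_=cv2.connectedComponentsWithStats(b.astype(np.uint8))
    i=1+np.argmax(st[1:,4]); m=(lab==i).astype(np.uint8)
    c,h=cv2.findContours(m,cv2.RETR_CCOMP,cv2.CHAIN_APPROX_NONE)
    out=[]
    for k,cc in enumerate(c):
        if h[0][k][3]>=0 and cv2.contourArea(cc)>60:
            M=cv2.moments(cc); out.append((M["m10"]/M["m00"],M["m01"]/M["m00"],M["m00"]))
    return np.array(out)
E
python3 - <<'E'
from h import *; from workcell import viewer
from scipy.optimize import least_squares
fs=[viewer.grab_frame(n) for n in("scene","top")]
cs=[covers(f) for f in fs]
for c in cs: print(c.round(1))
L=np.array([[x,y] for x in(-.035,.035) for y in(-.07,0,.07)])
def W(p):
    c,s=np.cos(p[2]),np.sin(p[2]);return np.c_[L@np.array([[c,s],[-s,c]])+p[:2],np.full(6,p[3])]
def res(p,v=(0,1)):
    r=[]
    for i in v:
        q=proj(fs[i],W(p)); 
        for a in q:
            d=cs[i][:,:2]-a; r.append(d[np.argmin((d**2).sum(1))])
    return np.concatenate(r)
best=None
for x in(.5,.6,.7):
  for y in(-.1,-.05,0,.05):
    for w in(-.3,0,.3):
      o=least_squares(res,[x,y,w,.11],loss="soft_l1")
      if best is None or o.cost<best.cost: best=o
print(best.x,best.cost, res(best.x).reshape(-1,2).round(1).tolist())
o=least_squares(lambda p:res(np.r_[p,.11]),best.x[:3],loss="soft_l1");print(o.x,o.cost)
p=np.r_[o.x,.11];print(L,W(p).round(4)); np.save("panel.npy",p)
# knob position
for t in("knob",):
    d=viewer.outline_of(t,fs[1])[0]; print(d["bbox"],d["score"])
E
```

```text
[[236.9 233.5 877. ]
 [281.5 226.  373. ]
 [201.6 225.  821.5]
 [251.3 208.6 721. ]
 [217.9 201.1 682. ]
 [264.  186.6 607.5]
 [232.4 180.1 574.5]]
[[289.8 250.3 821. ]
 [320.  241.2 810. ]
 [349.9 232.  800. ]
 [280.6 220.4 802. ]
 [310.6 211.4 793. ]
 [340.2 202.4 778. ]
 [316.7 175.5 226. ]]
[ 0.56488905 -0.04401729  0.26698082  0.10933785] 0.03654057838889235 [[0.1, 0.0], [-0.0, -0.0], [0.0, -0.0], [0.1, -0.0], [0.0, 0.0], [0.1, -0.1], [-0.1, 0.0], [0.0, 0.0], [0.1, -0.0], [-0.0, 0.1], [0.1, 0.1], [0.1, 0.0]]
[ 0.56502997 -0.0441872   0.2671371 ] 0.19537370199116966
[[-0.035 -0.07 ]
 [-0.035  0.   ]
 [-0.035  0.07 ]
 [ 0.035 -0.07 ]
 [ 0.035  0.   ]
 [ 0.035  0.07 ]] [[ 0.5497 -0.1209  0.11  ]
 [ 0.5313 -0.0534  0.11  ]
 [ 0.5128  0.0141  0.11  ]
 [ 0.6173 -0.1025  0.11  ]
 [ 0.5988 -0.0349  0.11  ]
 [ 0.5803  0.0326  0.11  ]]
[310.3, 166.4, 325.3, 181.8] 0.63
```

```bash
cat >> h.py <<'E'
from scipy.spatial.transform import Rotation as Ro
CELL={}
def cells():
    x,y,w,_=np.load("panel.npy"); c,s=np.cos(w),np.sin(w)
    for i,a in(("F",-.035),("B",.035)):
        for j,b in(("R",-.07),("M",0),("L",.07)):
            CELL[i+j]=np.array([x+c*a-s*b,y+s*a+c*b])
    return CELL
def shift(s,xyz):
    R=Ro.from_euler("xyz",s["tool_rot"]).as_matrix()
    return (R.T@(np.array(xyz)-s["position"])*1000).round(1)
E
python3 - <<'E'
from h import *; from workcell import bot
c=cells(); s=bot.observe(); print(s["clock"],shift(s,[*c["FL"],.16]),s["force"])
E
```

```text
0.75 [-463.2 -404.5   34.4] [ 0.23519781 -0.06968538 -0.78268551]
```

```bash
python3 -m creep '[{"tx":-60,"ty":-52,"tz":0,"hand":1},{"tx":-120,"ty":-105,"tz":0,"hand":1},{"tx":-180,"ty":-157,"tz":0,"hand":1},{"tx":-230,"ty":-200,"tz":0,"hand":1},{"tx":-230,"ty":-200,"tz":0,"hand":1},{"tx":-230,"ty":-200,"tz":0,"hand":1}]' 20
python3 - <<'E'
from h import *; from workcell import bot
c=cells(); s=bot.observe(); print(s["clock"],shift(s,[*c["FL"],.16]),s["qpos"],s["grip_width"])
E
```

```text
0.75 [-463.2 -404.5   34.4] [-1.22420874  0.52142005 -0.03630912  1.59948166  0.02118857  1.02110257
 -0.11279176] 0.08518305977415905schema error: expected keys rx, ry, rz, tx, ty, tz, hand
```

All keys are required.

```bash
python3 -m creep '[{"rx":0,"ry":0,"rz":0,"tx":-60,"ty":-52,"tz":0,"hand":1},{"rx":0,"ry":0,"rz":0,"tx":-120,"ty":-105,"tz":0,"hand":1},{"rx":0,"ry":0,"rz":0,"tx":-180,"ty":-157,"tz":0,"hand":1},{"rx":0,"ry":0,"rz":0,"tx":-230,"ty":-200,"tz":0,"hand":1},{"rx":0,"ry":0,"rz":0,"tx":-230,"ty":-200,"tz":0,"hand":1},{"rx":0,"ry":0,"rz":0,"tx":-230,"ty":-200,"tz":0,"hand":1}]' 20
python3 - <<'E'
from h import *; from workcell import bot
c=cells(); s=bot.observe(); print(s["clock"],shift(s,[*c["FL"],.16]),s["qpos"],s["grip_width"])
E
```

```text
clock: 1.35
position: [0.3809, 0.298, 0.1946]
tool_rot: [3.141, 0.0, 2.725]
force: [1.7, 0.4, -0.7]
grip_width: 0.0006
1.35 [-235.5 -206.2   34.6] [-0.80483585  0.29687494  0.02257225  1.96370378 -0.00854937  0.88051559
  0.3763    ] 0.0005565484047503007
```

```bash
python3 -m creep '[{"rx":0,"ry":0,"rz":0,"tx":-35,"ty":-30,"tz":5,"hand":1},{"rx":0,"ry":0,"rz":0,"tx":-70,"ty":-61,"tz":10,"hand":1},{"rx":0,"ry":0,"rz":0,"tx":-105,"ty":-92,"tz":15,"hand":1},{"rx":0,"ry":0,"rz":0,"tx":-140,"ty":-122,"tz":20,"hand":1},{"rx":0,"ry":0,"rz":0,"tx":-175,"ty":-153,"tz":25,"hand":1},{"rx":0,"ry":0,"rz":0,"tx":-210,"ty":-184,"tz":30,"hand":1},{"rx":0,"ry":0,"rz":0,"tx":-235,"ty":-206,"tz":35,"hand":1},{"rx":0,"ry":0,"rz":0,"tx":-235,"ty":-206,"tz":35,"hand":1}]'
python3 - <<'E'
from h import *; from workcell import bot
c=cells(); s=bot.observe(); print(s["clock"],shift(s,[*c["FL"],.113]),s["qpos"])
E
```

```text
clock: 2.15
position: [0.5128, 0.0117, 0.1589]
tool_rot: [-3.14, 0.001, 2.719]
force: [-0.4, 1.4, 0.2]
grip_width: 0.0001
2.15 [ 1.1  2.3 45.9] [-0.24793234  0.39368185  0.14084162  1.93539896 -0.07163169  0.81744351
  1.07951332]
```

```bash
python3 -m creep '[{"rx":0,"ry":0,"rz":0,"tx":0,"ty":1,"tz":20,"hand":1},{"rx":0,"ry":0,"rz":0,"tx":0,"ty":2,"tz":38,"hand":1},{"rx":0,"ry":0,"rz":0,"tx":0,"ty":2,"tz":45,"hand":1},{"rx":0,"ry":0,"rz":0,"tx":0,"ty":2,"tz":45,"hand":1},{"rx":0,"ry":0,"rz":0,"tx":0,"ty":2,"tz":45,"hand":1},{"rx":0,"ry":0,"rz":0,"tx":0,"ty":2,"tz":45,"hand":1}]'
python3 - <<'E'
from h import *; from workcell import bot
c=cells(); s=bot.observe(); print(s["clock"],s["position"],s["force"],shift(s,[*c["FL"],.11]))
E
```

```text
clock: 2.75
position: [0.513, 0.0183, 0.1152]
tool_rot: [3.141, 0.001, 2.725]
force: [0.5, -0.1, -0.3]
grip_width: -0.0002
2.75 [0.51304978 0.01829615 0.11519614] [ 0.52520615 -0.07628888 -0.30508684] [-1.5 -4.   5.2]
```

```bash
for i in 1; do python3 -m creep '[{"rx":0,"ry":0,"rz":0,"tx":-1,"ty":-3,"tz":2,"hand":1},{"rx":0,"ry":0,"rz":0,"tx":-1,"ty":-3,"tz":4,"hand":1},{"rx":0,"ry":0,"rz":0,"tx":-1,"ty":-3,"tz":4,"hand":1},{"rx":0,"ry":0,"rz":0,"tx":-1,"ty":-3,"tz":4,"hand":1}]'; done
python3 -m creep '[{"rx":0,"ry":0,"rz":0,"tx":0,"ty":0,"tz":1,"hand":1},{"rx":0,"ry":0,"rz":0,"tx":0,"ty":0,"tz":1,"hand":1},{"rx":0,"ry":0,"rz":0,"tx":0,"ty":0,"tz":1,"hand":1}]'
```

```text
clock: 3.15
position: [0.5123, 0.015, 0.1104]
tool_rot: [-3.142, -0.0, 2.725]
force: [-0.3, 0.5, 0.7]
grip_width: -0.0001
clock: 3.45
position: [0.5123, 0.015, 0.1094]
tool_rot: [-3.142, -0.0, 2.725]
force: [0.2, -0.3, 0.1]
grip_width: -0.0001
```

```bash
python3 -m creep '[{"rx":0,"ry":0,"rz":0,"tx":0,"ty":0,"tz":0.7,"hand":1},{"rx":0,"ry":0,"rz":0,"tx":0,"ty":0,"tz":0.7,"hand":1},{"rx":0,"ry":0,"rz":0,"tx":0,"ty":0,"tz":0.7,"hand":1}]'
```

```text
clock: 3.75
position: [0.5123, 0.015, 0.1087]
tool_rot: [-3.142, -0.0, 2.725]
force: [0.3, -0.5, -0.1]
grip_width: -0.0
```

```bash
python3 -m creep '[{"rx":0,"ry":0,"rz":0,"tx":0,"ty":0,"tz":0.7,"hand":1},{"rx":0,"ry":0,"rz":0,"tx":0,"ty":0,"tz":0.7,"hand":1},{"rx":0,"ry":0,"rz":0,"tx":0,"ty":0,"tz":0.7,"hand":1}]'
```

```text
clock: 4.05
position: [0.5123, 0.015, 0.108]
tool_rot: [-3.142, -0.0, 2.725]
force: [-0.1, -0.9, 1.0]
grip_width: 0.0003
```

```bash
python3 -m creep '[{"rx":0,"ry":0,"rz":0,"tx":0,"ty":0,"tz":0.5,"hand":1},{"rx":0,"ry":0,"rz":0,"tx":0,"ty":0,"tz":0.5,"hand":1},{"rx":0,"ry":0,"rz":0,"tx":0,"ty":0,"tz":0.5,"hand":1}]'
```

```text
clock: 4.35
position: [0.5123, 0.015, 0.1075]
tool_rot: [-3.142, 0.0, 2.725]
force: [-0.6, -0.9, 0.4]
grip_width: -0.0003
```

```bash
python3 -m creep '[{"rx":0,"ry":0,"rz":0,"tx":0,"ty":0,"tz":0.7,"hand":1},{"rx":0,"ry":0,"rz":0,"tx":0,"ty":0,"tz":0.7,"hand":1},{"rx":0,"ry":0,"rz":0,"tx":0,"ty":0,"tz":0.7,"hand":1}]'
python3 - <<'E'
from h import *; from workcell import bot,viewer
F=[]
for i in range(5):
    f=viewer.grab_frame("scene"); s=bot.observe(); F.append(s["force"])
print(np.mean(F,0),np.std(F,0),s["position"],s["clock"])
cv2.imwrite("pics/s1.png",cv2.resize(f["pixels"][120:280,140:340],None,fx=4,fy=4)[:600])
E
```

```text
clock: 4.65
position: [0.5123, 0.015, 0.1068]
tool_rot: [-3.142, -0.0, 2.725]
force: [0.7, -0.8, 0.3]
grip_width: -0.0
[ 0.098458   -0.29504627 -0.11071155] [0.30916935 0.6066183  0.47756543] [0.51234802 0.01498593 0.10682742] 4.9
```

View pics/s1.png

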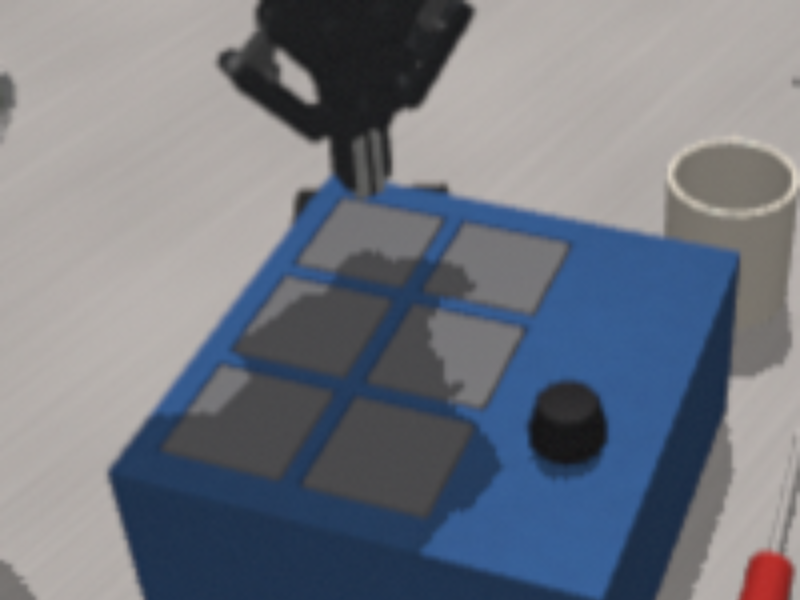

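```bash
python3 - <<'E'
from h import *; from workcell import bot,viewer
s=bot.observe();print(s["clock"])
for n in("scene","top"):
    f=viewer.grab_frame(n); 
    P=[s["position"]+[0,0,d] for d in(0,.01,.02,.03)]
    q=proj(f,P);print(n,q.round(1).tolist())
    x0,y0=(200,140) if n=="scene" else (240,200)
    im=cv2.resize(f["pixels"][y0:y0+80,x0:x0+90],None,fx=7,fy=7,interpolation=cv2.INTER_CUBIC)
    for a in q: cv2.circle(im,tuple(int(v) for v in ((a-[x0,y0]+.5)*7)),3,(0,0,255),-1)
    cv2.imwrite(f"pics/{n}2.png",im)
E
```

```text
4.9
scene [[232.5, 180.8], [232.1, 177.0], [231.7, 173.1], [231.3, 169.2]]
top [[289.4, 250.6], [289.4, 250.2], [289.5, 249.8], [289.5, 249.4]]
```

View pics/scene2.png

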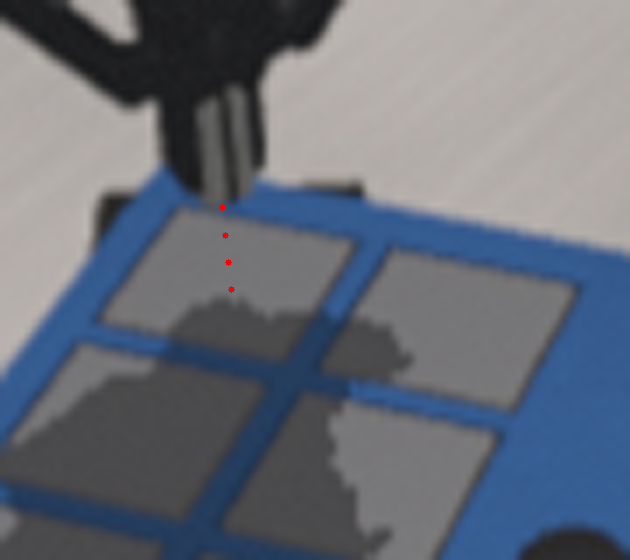

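View pics/top2.png

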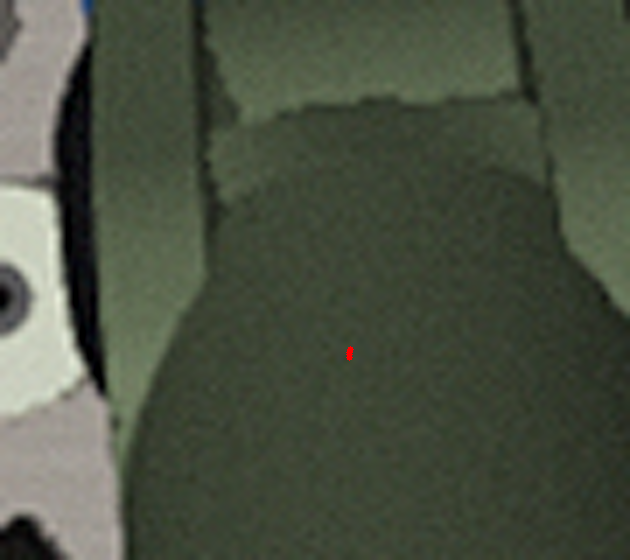

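Scene view: the fingertips end at about (231,168), but the reported TCP projects to (232,181). The tip and its shadow at about (232,183) are still apart. So the fingers really hover about 30 mm higher than reported, which fits the lack of contact. I go down part of the way and look again.

```bash
python3 -m creep '[{"rx":0,"ry":0,"rz":0,"tx":0,"ty":0,"tz":4,"hand":1},{"rx":0,"ry":0,"rz":0,"tx":0,"ty":0,"tz":8,"hand":1},{"rx":0,"ry":0,"rz":0,"tx":0,"ty":0,"tz":8,"hand":1},{"rx":0,"ry":0,"rz":0,"tx":0,"ty":0,"tz":8,"hand":1}]'
cat > look.py <<'E'
from h import *; from workcell import bot,viewer
import sys
F=[]
f=viewer.grab_frame("scene")
s=bot.observe(); q=proj(f,[s["position"],s["position"]+[0,0,.03]])
print(s["clock"],s["position"].round(4),s["force"].round(2),q.round(1).tolist())
x0,y0=170,140
im=cv2.resize(f["pixels"][y0:y0+110,x0:x0+140],None,fx=5,fy=5,interpolation=cv2.INTER_CUBIC)
cv2.circle(im,tuple(int(v) for v in ((q[0]-[x0,y0]+.5)*5)),2,(0,0,255),-1)
cv2.imwrite(sys.argv[1],im)
E
python3 look.py pics/s3.png
```

```text
clock: 5.4
position: [0.5122, 0.015, 0.0986]
tool_rot: [-3.141, -0.0, 2.725]
force: [0.9, -0.4, 0.4]
grip_width: -0.0004
5.45 [0.5123 0.015  0.0988] [0.46 0.11 0.15] [[232.8, 183.9], [231.6, 172.4]]
```

View pics/s3.png

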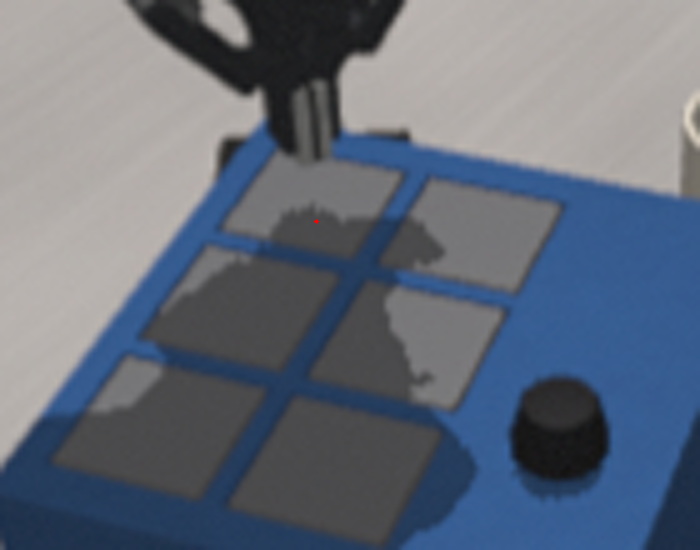

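The tip is now at (233,172), with its shadow at (232,182). About 19 mm remain.

```bash
python3 -m creep '[{"rx":0,"ry":0,"rz":0,"tx":0,"ty":0,"tz":4,"hand":1},{"rx":0,"ry":0,"rz":0,"tx":0,"ty":0,"tz":8,"hand":1},{"rx":0,"ry":0,"rz":0,"tx":0,"ty":0,"tz":10,"hand":1},{"rx":0,"ry":0,"rz":0,"tx":0,"ty":0,"tz":10,"hand":1}]'
python3 look.py pics/s4.png
```

```text
clock: 5.85
position: [0.5121, 0.0149, 0.0884]
tool_rot: [-3.141, -0.001, 2.725]
force: [-0.2, -0.6, 0.6]
grip_width: 0.0
5.9 [0.5122 0.015  0.0886] [-0.44 -0.13 -0.66] [[233.2, 187.6], [232.0, 176.3]]
```

View pics/s4.png

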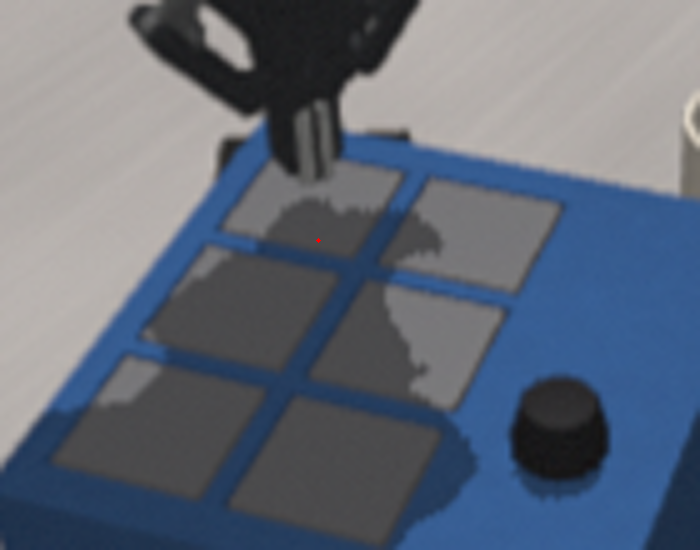

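Tip at about (233,176), shadow at (232,180): roughly 8–10 mm to go.

```bash
python3 -m creep '[{"rx":0,"ry":0,"rz":0,"tx":0,"ty":0,"tz":2,"hand":1},{"rx":0,"ry":0,"rz":0,"tx":0,"ty":0,"tz":4,"hand":1},{"rx":0,"ry":0,"rz":0,"tx":0,"ty":0,"tz":4,"hand":1},{"rx":0,"ry":0,"rz":0,"tx":0,"ty":0,"tz":4,"hand":1}]' | grep -E "clock|pos|for"
python3 -m creep '[{"rx":0,"ry":0,"rz":0,"tx":0,"ty":0,"tz":0.8,"hand":1},{"rx":0,"ry":0,"rz":0,"tx":0,"ty":0,"tz":0.8,"hand":1}]' | grep -E "pos|for"
```

```text
clock: 6.3
position: [0.5123, 0.015, 0.0848]
force: [0.8, -0.0, 0.1]
position: [0.5123, 0.015, 0.084]
force: [-0.5, 0.1, -0.6]
```

```bash
python3 -m creep '[{"rx":0,"ry":0,"rz":0,"tx":0,"ty":0,"tz":0.8,"hand":1},{"rx":0,"ry":0,"rz":0,"tx":0,"ty":0,"tz":0.8,"hand":1}]' | grep -E "pos|for"
```

```text
position: [0.5123, 0.015, 0.0831]
force: [-0.5, 0.2, 0.3]
```

```bash
python3 -m creep '[{"rx":0,"ry":0,"rz":0,"tx":0,"ty":0,"tz":0.8,"hand":1},{"rx":0,"ry":0,"rz":0,"tx":0,"ty":0,"tz":0.8,"hand":1}]' | grep -E "pos|for"
```

```text
position: [0.5123, 0.015, 0.0823]
force: [0.3, 0.1, -0.6]
```

```bash
python3 -m creep '[{"rx":0,"ry":0,"rz":0,"tx":0,"ty":0,"tz":0.8,"hand":1},{"rx":0,"ry":0,"rz":0,"tx":0,"ty":0,"tz":0.8,"hand":1}]' | grep -E "pos|for"; python3 look.py pics/s5.png
```

```text
position: [0.5123, 0.015, 0.0815]
force: [0.1, -0.1, -0.1]
7.15 [0.5123 0.015  0.0816] [-0.05  0.54 -0.44] [[233.5, 190.2], [232.3, 179.0]]
```

View pics/s5.png

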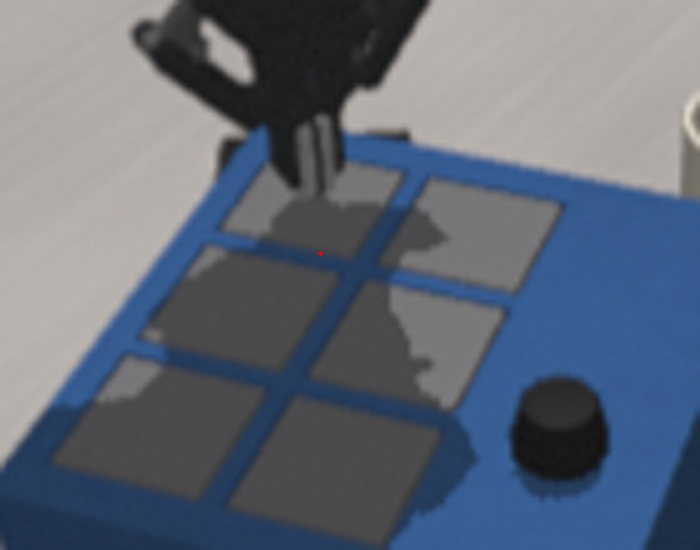

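Tip at about (233,178.5), nearly meeting its shadow at (233,181), so only a few mm remain. I keep feeling in fine steps.

```bash
python3 -m creep '[{"rx":0,"ry":0,"rz":0,"tx":0,"ty":0,"tz":0.8,"hand":1},{"rx":0,"ry":0,"rz":0,"tx":0,"ty":0,"tz":0.8,"hand":1}]' | grep -E "pos|for"
```

```text
position: [0.5123, 0.015, 0.0807]
force: [-0.0, -0.2, -0.5]
```

```bash
python3 -m creep '[{"rx":0,"ry":0,"rz":0,"tx":0,"ty":0,"tz":0.8,"hand":1},{"rx":0,"ry":0,"rz":0,"tx":0,"ty":0,"tz":0.8,"hand":1}]' | grep -E "pos|for"
```

```text
position: [0.5123, 0.015, 0.0799]
force: [-0.3, -0.5, 0.2]
```

```bash
python3 -m creep '[{"rx":0,"ry":0,"rz":0,"tx":0,"ty":0,"tz":0.8,"hand":1},{"rx":0,"ry":0,"rz":0,"tx":0,"ty":0,"tz":0.8,"hand":1}]' | grep -E "pos|for"
```

```text
position: [0.5123, 0.015, 0.0791]
force: [-0.2, 0.2, -0.8]
```

```bash
python3 -m creep '[{"rx":0,"ry":0,"rz":0,"tx":0,"ty":0,"tz":0.8,"hand":1},{"rx":0,"ry":0,"rz":0,"tx":0,"ty":0,"tz":0.8,"hand":1}]' | grep -E "pos|for"
```

```text
position: [0.5123, 0.015, 0.0783]
force: [-0.0, 0.5, -0.3]
```

```bash
python3 -m creep '[{"rx":0,"ry":0,"rz":0,"tx":0,"ty":0,"tz":0.8,"hand":1},{"rx":0,"ry":0,"rz":0,"tx":0,"ty":0,"tz":0.8,"hand":1}]' | grep -E "pos|for"; python3 look.py pics/s6.png
```

```text
position: [0.5123, 0.015, 0.0775]
force: [-0.5, 0.3, -0.6]
8.2 [0.5123 0.015  0.0776] [-0.54  0.76 -0.6 ] [[233.6, 191.6], [232.5, 180.5]]
```

View pics/s6.png

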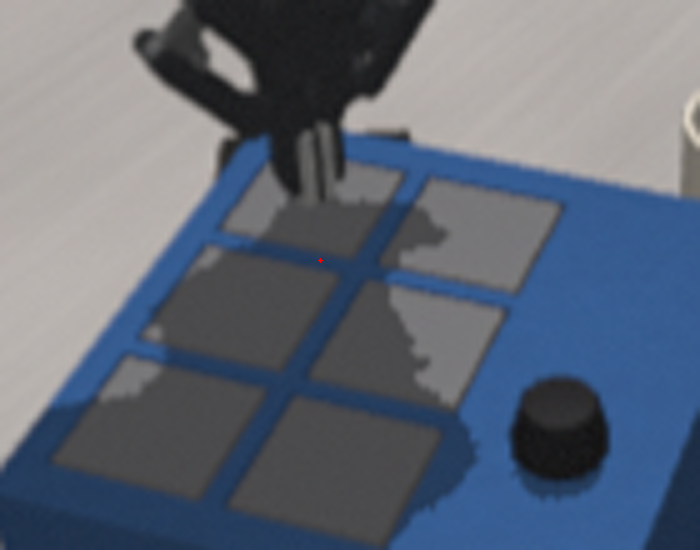

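```bash
python3 -m creep '[{"rx":0,"ry":0,"rz":0,"tx":0,"ty":0,"tz":0.8,"hand":1},{"rx":0,"ry":0,"rz":0,"tx":0,"ty":0,"tz":0.8,"hand":1}]' | grep -E "pos|for"
```

```text
position: [0.5123, 0.0149, 0.0767]
force: [-0.9, 0.6, 0.7]
```

```bash
python3 -m creep '[{"rx":0,"ry":0,"rz":0,"tx":0,"ty":0,"tz":0.8,"hand":1},{"rx":0,"ry":0,"rz":0,"tx":0,"ty":0,"tz":0.8,"hand":1}]' | grep -E "pos|for"
```

```text
position: [0.5123, 0.015, 0.0759]
force: [-0.3, -0.4, 0.1]
```

```bash
python3 -m creep '[{"rx":0,"ry":0,"rz":0,"tx":0,"ty":0,"tz":0.8,"hand":1},{"rx":0,"ry":0,"rz":0,"tx":0,"ty":0,"tz":0.8,"hand":1}]' | grep -E "pos|for"
```

```text
position: [0.5123, 0.015, 0.0751]
force: [-0.6, -0.6, 0.7]
```

```bash
python3 -m creep '[{"rx":0,"ry":0,"rz":0,"tx":0,"ty":0,"tz":0.8,"hand":1},{"rx":0,"ry":0,"rz":0,"tx":0,"ty":0,"tz":0.8,"hand":1}]' | grep -E "pos|for"
```

```text
position: [0.5123, 0.015, 0.0743]
force: [-0.3, -0.0, 0.4]
```

```bash
python3 look.py pics/s7.png
```

```text
9.05 [0.5123 0.015  0.0744] [-1.15  0.14  0.13] [[233.8, 192.8], [232.6, 181.7]]
```

View pics/s7.png

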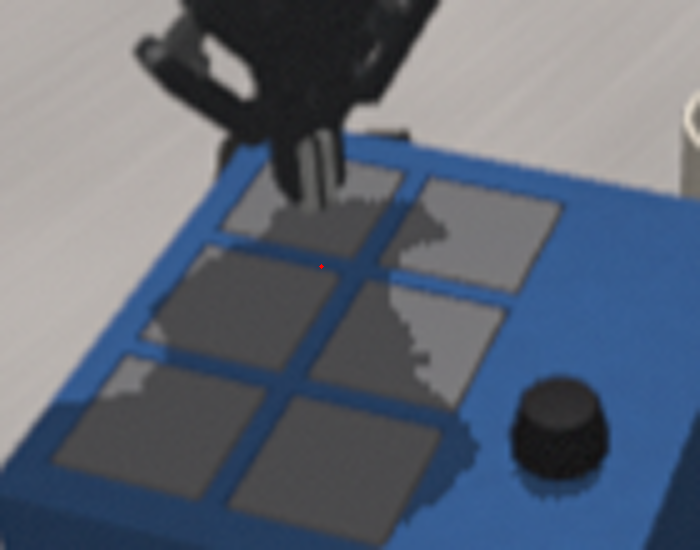

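```bash
python3 -m creep '[{"rx":0,"ry":0,"rz":0,"tx":0,"ty":0,"tz":0.8,"hand":1},{"rx":0,"ry":0,"rz":0,"tx":0,"ty":0,"tz":0.8,"hand":1}]' | grep -E "pos|for"
```

```text
position: [0.5123, 0.015, 0.0735]
force: [-0.2, 0.3, 0.2]
```

```bash
python3 -m creep '[{"rx":0,"ry":0,"rz":0,"tx":0,"ty":0,"tz":0.8,"hand":1},{"rx":0,"ry":0,"rz":0,"tx":0,"ty":0,"tz":0.8,"hand":1}]' | grep -E "pos|for"
```

```text
position: [0.5124, 0.015, 0.0728]
force: [0.4, 0.2, 0.6]
```

```bash
python3 -m creep '[{"rx":0,"ry":0,"rz":0,"tx":0,"ty":0,"tz":0.8,"hand":1},{"rx":0,"ry":0,"rz":0,"tx":0,"ty":0,"tz":0.8,"hand":1}]' | grep -E "pos|for"
```

```text
position: [0.5124, 0.015, 0.072]
force: [0.0, -0.6, 1.5]
```

```bash
python3 -m creep '[{"rx":0,"ry":0,"rz":0,"tx":0,"ty":0,"tz":0.8,"hand":1},{"rx":0,"ry":0,"rz":0,"tx":0,"ty":0,"tz":0.8,"hand":1}]' | grep -E "pos|for"
```

```text
position: [0.5124, 0.015, 0.0712]
force: [0.6, -0.1, 1.8]
```

```bash
python3 -m creep '[{"rx":0,"ry":0,"rz":0,"tx":0,"ty":0,"tz":0.6,"hand":1},{"rx":0,"ry":0,"rz":0,"tx":0,"ty":0,"tz":0.6,"hand":1}]' | grep -E "pos|for"
```

```text
position: [0.5124, 0.015, 0.0706]
force: [0.7, 0.0, 3.8]
```

```bash
python3 -m creep '[{"rx":0,"ry":0,"rz":0,"tx":0,"ty":0,"tz":0.6,"hand":1},{"rx":0,"ry":0,"rz":0,"tx":0,"ty":0,"tz":0.6,"hand":1}]' | grep -E "pos|for"
```

```text
position: [0.5124, 0.015, 0.07]
force: [1.0, -0.1, 1.2]
```

```bash
python3 -m creep '[{"rx":0,"ry":0,"rz":0,"tx":0,"ty":0,"tz":0.6,"hand":1},{"rx":0,"ry":0,"rz":0,"tx":0,"ty":0,"tz":0.6,"hand":1}]' | grep -E "pos|for"; python3 look.py pics/s8.png
```

```text
position: [0.5122, 0.015, 0.0693]
force: [0.6, 0.0, 1.0]
10.5 [0.5122 0.015  0.0693] [1.29 0.64 0.24] [[233.9, 194.6], [232.8, 183.6]]
```

View pics/s8.png

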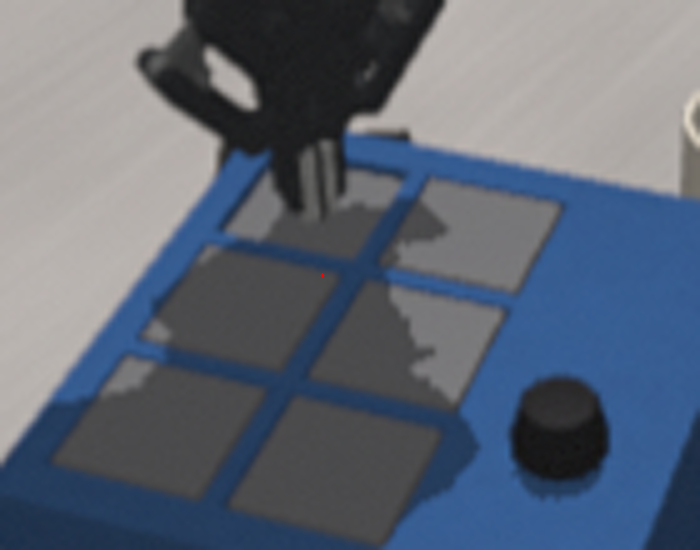

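The front-left cover (centre about (232,180)) now sits visibly below the top, with wider dark edges along its back and right. The force is only 1–4 N, so it gives: this is the button. I press on.

```bash
python3 -m creep '[{"rx":0,"ry":0,"rz":0,"tx":0,"ty":0,"tz":0.8,"hand":1},{"rx":0,"ry":0,"rz":0,"tx":0,"ty":0,"tz":0.8,"hand":1}]' | grep -E "pos|for"
```

```text
position: [0.5123, 0.015, 0.0686]
force: [0.2, 1.2, 3.9]
```

```bash
python3 -m creep '[{"rx":0,"ry":0,"rz":0,"tx":0,"ty":0,"tz":0.7,"hand":1},{"rx":0,"ry":0,"rz":0,"tx":0,"ty":0,"tz":0.7,"hand":1},{"rx":0,"ry":0,"rz":0,"tx":0,"ty":0,"tz":0.7,"hand":1}]' | grep -E "pos|for"; python3 look.py pics/s9.png
```

```text
position: [0.5122, 0.015, 0.0679]
force: [-0.7, -0.5, 2.7]
11.05 [0.5122 0.015  0.0679] [-1.55 -0.1   3.71] [[234.0, 195.1], [232.8, 184.2]]
```

View pics/s9.png

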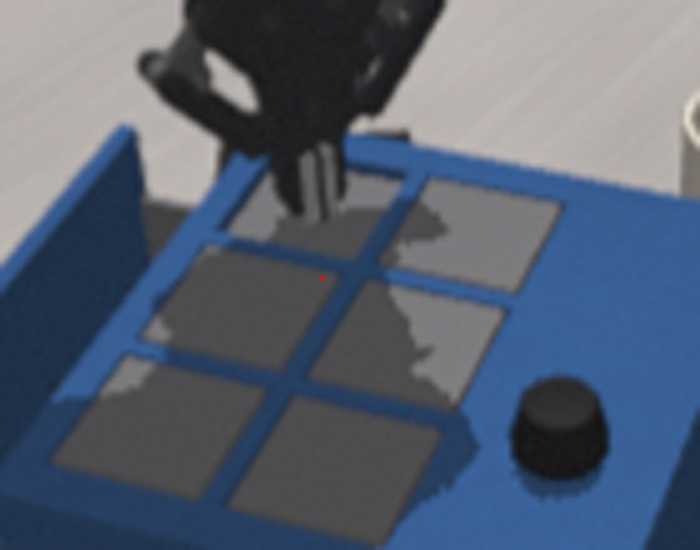

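The drawer has sprung out; its front now shows at about (190,170). I hold briefly so it runs out, then lift clear.

```bash
python3 -m creep '[{"rx":0,"ry":0,"rz":0,"tx":0,"ty":0,"tz":0,"hand":1},{"rx":0,"ry":0,"rz":0,"tx":0,"ty":0,"tz":0,"hand":1},{"rx":0,"ry":0,"rz":0,"tx":0,"ty":0,"tz":-5,"hand":1},{"rx":0,"ry":0,"rz":0,"tx":0,"ty":0,"tz":-15,"hand":1},{"rx":0,"ry":0,"rz":0,"tx":0,"ty":0,"tz":-40,"hand":1},{"rx":0,"ry":0,"rz":0,"tx":0,"ty":0,"tz":-75,"hand":1},{"rx":0,"ry":0,"rz":0,"tx":0,"ty":0,"tz":-110,"hand":1},{"rx":0,"ry":0,"rz":0,"tx":0,"ty":0,"tz":-140,"hand":1}]'
python3 -m creep '[{"rx":0,"ry":0,"rz":0,"tx":30,"ty":30,"tz":0,"hand":1},{"rx":0,"ry":0,"rz":0,"tx":60,"ty":60,"tz":0,"hand":1},{"rx":0,"ry":0,"rz":0,"tx":100,"ty":90,"tz":0,"hand":1},{"rx":0,"ry":0,"rz":0,"tx":140,"ty":120,"tz":0,"hand":1},{"rx":0,"ry":0,"rz":0,"tx":180,"ty":150,"tz":0,"hand":1},{"rx":0,"ry":0,"rz":0,"tx":200,"ty":170,"tz":0,"hand":1},{"rx":0,"ry":0,"rz":0,"tx":200,"ty":170,"tz":0,"hand":1}]'
python3 - <<'E'
from h import *; from workcell import bot,viewer
for n in("scene","top"):
    f=viewer.grab_frame(n); cv2.imwrite(f"pics/{n}end.png",f["pixels"])
print(bot.observe()["clock"])
E
```

```text
clock: 11.85
position: [0.5122, 0.0149, 0.2104]
tool_rot: [3.141, 0.001, 2.725]
force: [-0.4, -0.8, 0.3]
grip_width: 0.0002
clock: 12.55
position: [0.3964, 0.255, 0.2086]
tool_rot: [3.14, -0.0, 2.73]
force: [1.3, -1.3, -0.1]
grip_width: -0.0001
12.65
```

View pics/sceneend.png

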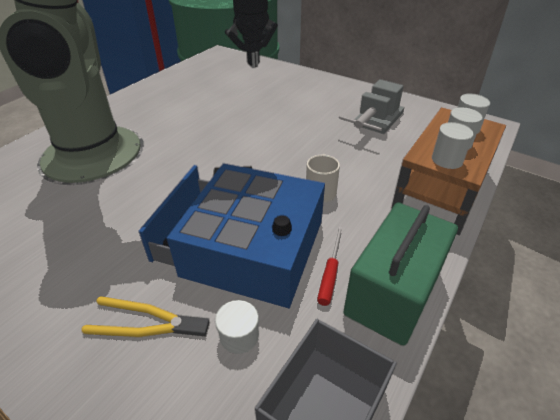

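View pics/topend.png

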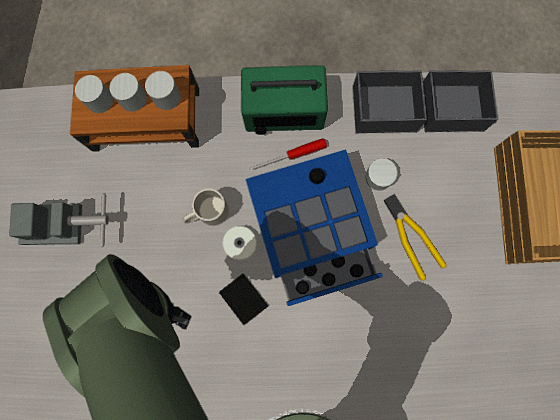

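The top view shows the drawer out, with its front edge running from (289,304) to (381,276), about 30 px or 70 mm from the unit. The covers are level again, the hand is clear at (180,316), and all the loose things are at the same pixels as before. I let it settle, check the drawer, and hand in.

```bash
python3 -m creep '[{"rx":0,"ry":0,"rz":0,"tx":0,"ty":0,"tz":0,"hand":1},{"rx":0,"ry":0,"rz":0,"tx":0,"ty":0,"tz":0,"hand":1},{"rx":0,"ry":0,"rz":0,"tx":0,"ty":0,"tz":0,"hand":1},{"rx":0,"ry":0,"rz":0,"tx":0,"ty":0,"tz":0,"hand":1},{"rx":0,"ry":0,"rz":0,"tx":0,"ty":0,"tz":0,"hand":1}]'
python3 - <<'E'
from h import *; from workcell import bot,viewer
f=viewer.grab_frame("top"); a=cv2.imread("pics/top0.png"); e=cv2.imread("pics/topend.png")
print("drawer change since last look",np.abs(f["pixels"].astype(int)-e)[245:310,270:385].mean(), "noise",np.abs(f["pixels"].astype(int)-e)[20:60,300:400].mean())
for n in("knob","tin","mug","pulley","pad","crimper","screwdriver"):
    o=viewer.outline_of(n,f); print(n,[[int(x) for x in d["bbox"]] for d in o[:1]])
print(bot.job_done(), bot.observe()["clock"])
E
```

```text
clock: 13.15
position: [0.3984, 0.2512, 0.2079]
tool_rot: [-3.141, -0.0, 2.724]
force: [0.0, 0.4, -0.3]
grip_width: 0.0
drawer change since last look 4.046198439241918 noise 3.3613333333333335
knob [[309, 165, 325, 182]]
tin [[224, 225, 255, 263]]
mug [[183, 188, 226, 224]]
pulley [[224, 227, 254, 258]]
pad [[221, 275, 264, 325]]
crimper [[388, 194, 444, 280]]
screwdriver [[252, 139, 330, 167]]
the job is handed in; nothing more can be done
the job is handed in; nothing more can be done
```

The drawer is open, and I handed the job in at about 13.5 s of the 58 s allowed; no verdict is reported. The front-left cover, the first one I felt, was the button. I pressed it in about 4–5 mm with no more than about 4 N, then lifted straight up and moved the hand clear.

**Last checks:**
- **Drawer:** the top view shows it about 70 mm out, as scaled from the picture. It was not moving between the last two looks.
- **Button:** it is level with the other covers again.
- **Loose things:** knob, mug and pulley boxes match the start to within a few pixels. I had no starting boxes for the pad, crimper and screwdriver, but they look unmoved in the pictures.

**What disagreed:**
- **Height:** with the fingers shut, contact came at a reported tool height of about 0.072 m instead of 0.110 m. The fingertips really stood about 35–40 mm higher than the pose reading says. I went by the camera, the shadow and touch instead, and did not find the cause.
- **Tin detection:** the last detector call for the tin returned the pulley's box. In the final pictures the tin still stands at its starting spot, about (382,172).

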